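# Bring the square watch under the stand magnifier

## Robot

A 7-joint arm with a two-finger parallel gripper is mounted at the origin on the work surface. World frame = base frame: x ahead of the robot, y to its left, z up, the work surface at z = 0. Lengths are in mm, angles in rad, forces in N, time in s.
With the tool pointing down it reaches from about 400 to 900 mm from the base axis. Payload 5.5 kg.
Tool frame: the origin (TCP) lies at the very end of the fingers, on their centre line; the grasp point (between the pads) lies 19 mm behind it; z points along the fingers, y is the line along which they close (so a half turn about z gives the same grasp; the last joint's range is limited). The gripper opens to 92 mm and grips with 3 to 60 N. Pads are 19 mm wide; open, the fingers measure 130 mm over their backs; the gripper's body (75 mm by 190 mm) begins 47 mm behind the grasp point.
Start: joints at [-1.01, 0.501, -0.427, 1.55, 0.221, 1.138, -0.21], TCP at [190.683, 621.401, 226.729] pointing down, gripper open.
Joint ranges: [-2.88, 2.88], [-0.31, 2.03], [-1.54, 1.56], [0.2, 2.42], [-1.41, 4.55], [0.19, 2.02], [-2.57, 2.57]. Speed limits (rad/s): [2.57, 2.57, 3.14, 3.14, 3.14, 3.14, 3.14].

## Interface

Orientations are given as a unit quaternion [x, y, z, w].
In Python, from station import r, vision gives the robot as it stands. Calls block until the motion is done:
- r.goto(position, orientation): joint-space move of the TCP to a pose.
- r.line_to(position, rot=None, speed=150): straight line of the TCP; rot=None keeps the orientation; speed is the mean speed in mm/s.
- r.goto_joints(angles): joint-space move.
- r.command_gripper(opening): opening from 0.0 (shut) to 1.0 (fully open); the grip force is fixed at half the most; returns when the fingers have stopped.
- r.wait(seconds).
- r.ik(position, orientation): joint angles nearest the present ones, or None.
- r.read_state(): the state.
- vision.snapshot(name): name is "side" or "top"; returns a dict with "frame" (480x640x3 uint8, red, green, blue), "range_z" (480x640 float32, mm along the optical axis (not along the pixel's ray), 0 where there is no reading), "mtx" (3x3 intrinsics, pixels), "D" ([k1, k2, p1, p2, k3] as OpenCV has them; the pictures are not rectified), "cam_to_world" (4x4, takes a point from camera to world coordinates). Camera axes: x right, y down, z forward; pixel columns grow to the right and rows downward; lengths in mm; the calibration is good to about 2 mm. A picture is of the moment at which its call begins.
A pose or a line that the arm cannot do raises r.Unreachable and nothing moves.
- r.job_done(): hands the job in; it is judged then, once.
The state is a dict: "t": time; "joints": joint angles; "joint_vel": joint speeds; "joint_torque": joint torques, N m; "tool_pos": TCP position; "tcp_rot": TCP orientation; "ft_force": force on the tool from outside, world axes, zero at the start; "wrist_torque": the same for the moment, N m; "gripper_width": opening from 0.0 (shut) to 1.0 (fully open); "grasp_force": force on a finger pad.
Only numpy, scipy, OpenCV 4.12 (cv2) and the standard library are available. Lean on these libraries where they do the work, as an engineer would, in place of code of your own. Each camera call takes 0.05 s, during which the arm holds its last target. There are 200 camera calls.

## Task

With light pushes of a fingertip on the upright posts at the ends of the spokes, turn the walnut turntable until the square watch stands right at the brass index wedge on the base board. Then push the magnifier arm round, again with a fingertip, until the lens is centred over the square watch. Do not touch the watches, do not pick anything up, and leave the loose things on the counter where they are.

Things in the scene. Friction and masses are not known exactly. Their poses are not given: they have to be found in the camera images.
- stand: Fixed walnut base board, 240 x 350 x 12 mm (x -120 to 120, y -120 to 230). Origin on the counter under the turntable's vertical axis; z up. Along +y lie the brass index wedge (y 115 to 156 mm, 7 mm wide, 18 mm high, tip towards the axis) and the magnifier's column (centre y 190 mm, 16 mm thick; its 26 mm pivot boss ends 134 mm above the counter). Place and yaw vary.
- turntable (a joint): Turntable angle (rad), counter-clockwise from above; 0 (or 6.283, -6.283) when the square watch is at the index, on the stand's +y side. Turns either way, -7.5 to 7.5; friction 0.07 N m, so it stops almost where it is left. Walnut disc, 180 mm diameter, top 34 mm above the counter, with a 28 mm brass boss 46 mm high in the middle.
- spokes: Three thin chrome spokes reaching out from the disc, 10 mm thick, each ending in an upright chrome post of 12 mm diameter, 108 mm from the axis, from 22 to 78 mm above the counter. They turn with the turntable. Origin on the turntable's axis at counter height; turned as the turntable is.
- post_1 (a point): Centre of the top of the post that stands 60 degrees counter-clockwise (from above) from the square watch; 108 mm from the axis, 78 mm above the counter.
- post_2 (a point): The same for the post across the axis from the square watch (180 degrees from it).
- post_3 (a point): The same for the post 60 degrees clockwise from the square watch.
- square_watch: Square chrome wristwatch with a pale dial and short dark strap, case 38 x 38 x 8 mm, lying dial up on a 40 x 36 x 12 mm dark cushion fixed to the turntable. Origin under the cushion, 58 mm from the axis, 34 mm above the counter.
- square_watch_centre (a point): Middle of the square watch's dial, 58 mm from the turntable's axis, 55 mm above the counter.
- large_round_watch: Round chrome wristwatch of 40 mm diameter on a like cushion, 120 degrees counter-clockwise from the square one; top 55 mm above the counter.
- small_round_watch: Round chrome wristwatch of 26 mm diameter on a like cushion, 120 degrees clockwise from the square one; top 55 mm above the counter.
- viewing_spot (a point): Fixed point on the stand where the square watch's dial middle is to be: on the line from the axis to the index wedge, 58 mm from the axis, 55 mm above the counter.
- magnifier (a joint): Angle of the magnifier arm about its column (rad); stays where it is left (friction 0.05 N m). 0: the arm points from the column at the turntable's axis (stand's -y), lens above the viewing spot; grows as it swings clockwise seen from above, towards the stand's -x. Starts swung aside at 0.8 to 1.3; stops at -0.7 and 1.6.
- magnifier_arm: Level chrome bar, 8 mm wide and 16 mm tall (114 to 130 mm above the counter), reaching from the column to a round dark lens rim of 60 mm outer diameter and 12 mm height (116 to 128 mm above the counter) centred 132 mm from the column's axis. Origin on the column's axis at counter height; its -y runs along the bar to the lens.
- lens_centre (a point): Centre of the lens, 132 mm from the column's axis, 122 mm above the counter.
- magnifier_pivot (a point): Point on the column's axis at the height of the bar, 122 mm above the counter.
- caseback_wrench: Loose flat tarnished brass bar tool, 125 x 22 x 12 mm, lying beside the stand (-y side). Origin under its middle. Leave alone.
- eye_loupe: Loose worn bakelite eye loupe, 34 mm diameter, 34 mm high, standing on the counter on the stand's -x side. Origin under its middle. Leave alone.
- screwdriver: Loose small screwdriver, 110 mm long, 26 mm high, on the stand's +x side. Leave alone.
- spring_bar_tin: Loose round aluminium tin, 52 mm diameter, 20 mm high, on the stand's +x side. Leave alone.
- movement_holder: Loose grey plastic ring, 40 mm diameter, 14 mm high, on the stand's -x side. Leave alone.
- dust_blower: Loose rubber bulb with a nozzle, 48 mm diameter, 80 mm high, standing beyond the column (stand's +y side). Leave alone.

How it is judged:
By the outcome, as a careful person would: the job done as asked, in the order asked, and still so for the second after the job is handed in, with the robot touching nothing.
It also fails if it takes over 72 s, if anything falls off the work surface, if the arm or the gripper's body presses on something with over 40 N, if the wrist force passes 120 N, or if a joint passes its speed limit or range.

## Working session

There is one attempt and no reset: what is moved stays moved. The work goes in short steps, each a Python script; the robot and the scene stay as the last script left them, time stands still between calls to the robot, and variables do not carry over. Pictures are saved under pics/ and viewed, at most 10 in all, crops included, and the job is handed in when it is done.

```bash
ls; mkdir -p pics
python3 - <<'E'
from station import r,vision
import cv2,numpy as np
for n in("top","side"):
    s=vision.snapshot(n); cv2.imwrite(f"pics/{n}0.png",s["frame"][:,:,::-1]); np.savez(f"{n}0.npz",**s)
    print(n,s["mtx"].tolist(),s["D"],np.round(s["cam_to_world"],3).tolist(),(s["range_z"]>0).mean())
print(r.read_state())
E
```

```text
pics
top [[624.993767844848, 0.0, 324.56192819199396], [0.0, 624.993767844848, 239.71492241208267], [0.0, 0.0, 1.0]] [-0.11387397  0.          0.          0.          0.        ] [[0.006, -0.981, 0.193, 368.815], [-1.0, -0.004, 0.01, 15.566], [-0.009, -0.193, -0.981, 1232.75], [0.0, 0.0, 0.0, 1.0]] 0.995947265625
side [[454.9367547097852, 0.0, 325.9953525695537], [0.0, 454.9367547097852, 240.70893922574513], [0.0, 0.0, 1.0]] [-0.03382814  0.          0.          0.          0.        ] [[-0.746, -0.345, 0.57, 206.386], [-0.666, 0.403, -0.628, 432.44], [-0.013, -0.848, -0.53, 478.718], [0.0, 0.0, 0.0, 1.0]] 0.9959635416666667
{'t': 0.1, 'joints': array([-1.00978619,  0.50174584, -0.426811  ,  1.55133925,  0.22078743,
        1.13830514, -0.21030025]), 'joint_vel': array([ 0.00044397, -0.00074372,  0.00129708, -0.00229216, -0.00037261,
        0.00108928,  0.00042247]), 'joint_torque': array([-1.07800442e-02, -5.67877221e+01, -5.83790839e+00, -2.79917943e+01,
       -6.89027365e-02,  2.41350546e-02,  5.42357975e-05]), 'tool_pos': array([190.57437804, 620.77468825, 225.79013429]), 'tcp_rot': array([ 1.48333274e-01,  9.88937044e-01, -8.57944330e-04, -1.64797542e-04]), 'ft_force': array([0.08734131, 0.18193908, 0.59411469]), 'wrist_torque': array([-0.02132174,  0.02236674, -0.00830722]), 'grasp_force': 0.0, 'gripper_width': 1.000454256837255}
```

View pics/top0.png

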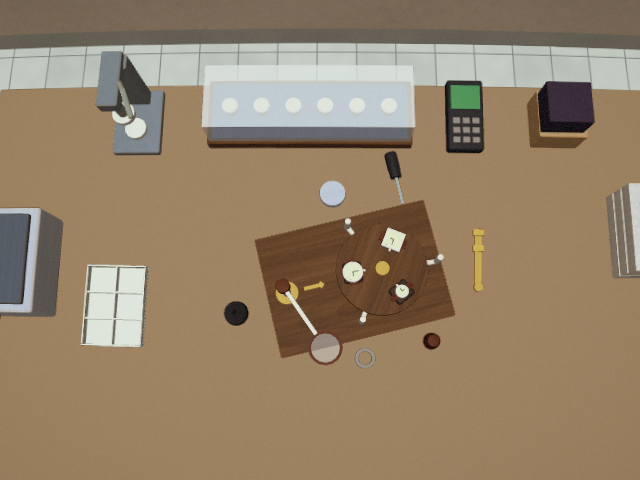

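View pics/side0.png

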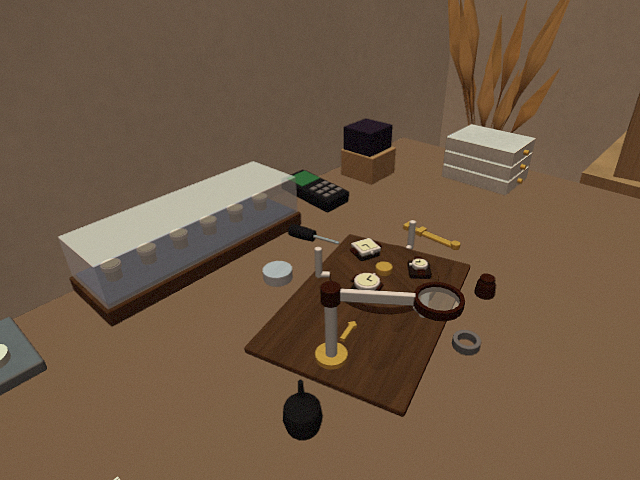

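Top view: turntable boss is at about (383,268), square watch (393,240), large round watch (352,272), small round watch (402,292). The post tops are at (348,222), (440,258) and (363,320). The column is at (287,287) and the lens at (325,348). Side view: column top is at (331,292), lens (439,300), and the square watch (366,247).

```bash
cat > h.py <<'E'
import numpy as np,cv2
def cloud(s):
    v,u=np.mgrid[0:480,0:640]
    p=cv2.undistortPoints(np.stack([u,v],-1).reshape(-1,1,2).astype(float),s["mtx"],s["D"]).reshape(480,640,2)
    z=s["range_z"][...,None]; T=s["cam_to_world"]
    return np.concatenate([p*z,z],-1)@T[:3,:3].T+T[:3,3]
def onplane(s,uv,h):
    p=cv2.undistortPoints(np.array(uv,float).reshape(-1,1,2),s["mtx"],s["D"]).reshape(-1,2)
    T=s["cam_to_world"]; d=np.c_[p,np.ones(len(p))]@T[:3,:3].T
    return T[:3,3]+d*((h-T[2,3])/d[:,2])[:,None]
E
python3 - <<'E'
from h import *
t=dict(np.load("top0.npz")); s=dict(np.load("side0.npz"))
C=cloud(t); S=cloud(s)
f=lambda a:np.round(a,1).tolist()
print("planes: boss",f(onplane(t,[(383,268)],46)),f(onplane(s,[(384,268)],46)))
print("posts",f(onplane(t,[(348,222),(440,258),(363,320)],78)),f(onplane(s,[(318,249),(412,222)],78)))
print("sq",f(onplane(t,[(393,240)],55)),f(onplane(s,[(366,247)],55)),"lens",f(onplane(t,[(325,348)],122)))
print("board",f(onplane(t,[(256,241),(424,202),(454,314),(283,356)],12)), f(onplane(s,[(249,348),(404,413),(470,266),(350,236)],12)))
# depth clusters
for nm,K in(("top",C),("side",S)):
    P=K.reshape(-1,3); reg=(abs(P[:,0]-(onplane(t,[(383,268)],46)[0,0]-40))<220)&(abs(P[:,1]+20)<260)
    print(nm,"counter z",np.median(P[reg&(P[:,2]<8)][:,2]))
    for lo,hi in((40,50),(50,60),(68,86),(106,145)):
        m=((K[...,2]>lo)&(K[...,2]<hi)).astype(np.uint8)*reg.reshape(480,640).astype(np.uint8)
        n,l,st,c=cv2.connectedComponentsWithStats(m)
        for i in range(1,n):
            if st[i,4]>12: q=K[l==i]; print(lo,st[i,4],f(c[i]),f(np.median(q,0)),"mid",f((q.min(0)+q.max(0))/2), "ext",f(np.ptp(q,0)))
I=cv2.imread("pics/top0.png")[190:370,240:480]; cv2.imwrite("pics/c1.png",cv2.resize(I,None,fx=3.3,fy=3.3,interpolation=2))
E
```

```text
planes: boss [[547.8, -85.2, 46.0]] [[544.1, -79.0, 46.0]]
posts [[630.7, -17.2, 78.0], [562.3, -189.9, 78.0], [446.1, -44.7, 78.0]] [[630.7, -15.0, 78.0], [563.6, -188.1, 78.0]]
sq [[600.9, -104.3, 55.0]] [[596.8, -99.0, 55.0]] lens [[393.7, 24.6, 122.0]]
board [[606.1, 164.4, 12.0], [687.8, -172.7, 12.0], [462.4, -226.3, 12.0], [380.3, 106.5, 12.0]] [[600.9, 163.7, 12.0], [375.8, 110.9, 12.0], [458.7, -223.3, 12.0], [684.6, -164.2, 12.0]]
top counter z 0.7090735162557849
40 159 [381.9, 267.4] [549.5, -83.2, 46.2] mid [550.0, -83.4, 45.4] ext [28.0, 27.1, 9.3]
40 18 [360.1, 279.4] [524.5, -41.9, 45.7] mid [527.1, -39.1, 45.6] ext [13.9, 11.6, 8.1]
40 27 [347.1, 281.5] [520.8, -16.1, 44.8] mid [522.5, -18.9, 44.7] ext [12.0, 17.1, 9.3]
40 54 [404.9, 282.4] [520.6, -125.2, 46.9] mid [519.9, -126.8, 45.2] ext [14.3, 30.8, 9.3]
40 48 [392.3, 289.8] [505.6, -102.9, 45.8] mid [505.7, -103.0, 45.1] ext [19.2, 16.6, 9.0]
40 120 [403.0, 296.9] [490.6, -122.7, 46.5] mid [494.2, -120.3, 45.1] ext [30.7, 48.1, 9.5]
40 216 [234.6, 312.2] [461.5, 196.5, 44.3] mid [460.4, 198.4, 45.0] ext [38.3, 3
[... 1875 characters left out ...]
37.4, -22.8, 55.2] mid [540.0, -27.2, 54.1] ext [50.0, 44.8, 8.3]
50 67 [330.8, 337.8] [496.5, 106.7, 54.8] mid [499.9, 103.7, 54.9] ext [11.9, 13.5, 9.5]
50 159 [301.6, 400.1] [457.0, 201.9, 52.9] mid [459.9, 199.3, 55.0] ext [19.1, 19.5, 9.8]
68 50 [411.9, 223.7] [562.3, -187.0, 75.9] mid [564.3, -188.6, 74.1] ext [12.4, 12.2, 11.9]
68 60 [317.1, 250.9] [630.8, -12.4, 76.1] mid [632.2, -15.5, 74.1] ext [11.5, 13.0, 12.1]
68 133 [330.1, 324.8] [497.4, 107.0, 77.1] mid [501.1, 103.4, 77.0] ext [14.0, 13.4, 17.8]
68 64 [300.5, 385.4] [459.1, 200.4, 76.3] mid [459.7, 199.6, 75.0] ext [6.0, 5.6, 13.6]
106 3091 [401.9, 298.5] [417.4, 50.8, 125.4] mid [439.2, 54.3, 121.5] ext [151.4, 121.0, 30.6]
```

View pics/c1.png

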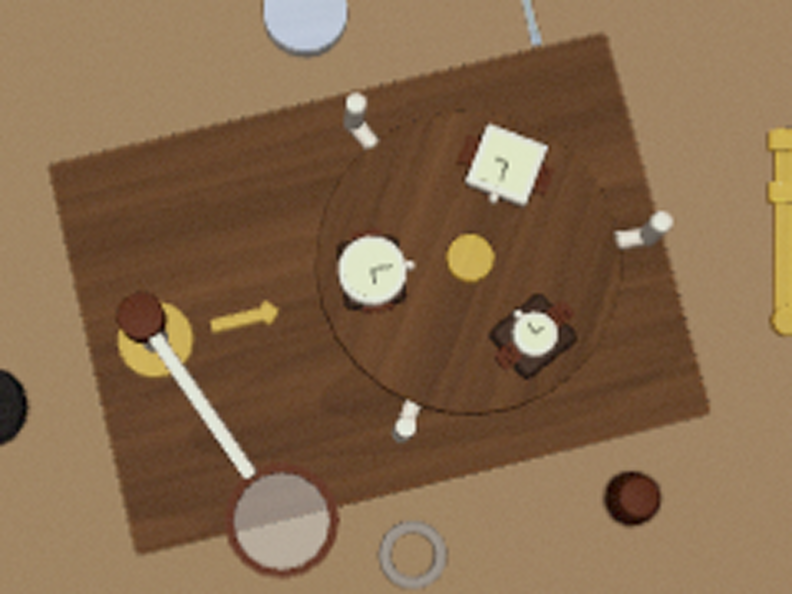

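Top crop: wedge tip points at the boss, centre (470,258) in the crop. The square watch is at crop (507,165) and the posts at (356,102), (661,222) and (404,427). The fitted axis is at about (548,-83), the column at (500,103.5), and stand +y at about 104°. The square watch is at -21.3°, so it needs about +125° CCW, done on the side away from the column.

```bash
cat > m.py <<'E'
from station import r,vision
from h import *
from scipy.spatial.transform import Rotation as Ro
A=np.array([548.,-83.]); COL=np.array([500.3,103.5])
def quat(phi):
    y=np.array([np.cos(phi),np.sin(phi),0]); z=np.array([0,0,-1.])
    return Ro.from_matrix(np.c_[np.cross(y,z),y,z]).as_quat()
def pose(c,R,a,z,flip): # a deg; tool y tangential
    t=np.radians(a); return np.array([c[0]+R*np.cos(t),c[1]+R*np.sin(t),z]),quat(t+np.pi/2+np.pi*flip)
def pickflip(c,R,a0,a1,z):
    best=None
    for f in(0,1):
        js=[r.ik(*pose(c,R,a,z,f)) for a in np.linspace(a0,a1,4)]
        if any(j is None for j in js): continue
        m=max(abs(j[6]) for j in js); print("flip",f,"j7",np.round([j[6] for j in js],2))
        if best is None or m<best[0]: best=(m,f)
    return best[1]
def arc(c,R,a0,a1,z,f,step=12,speed=60):
    mx=0
    for a in np.linspace(a0,a1,max(2,int(np.ceil(abs(a1-a0)/step))+1))[1:]:
        r.line_to(*pose(c,R,a,z,f),speed=speed); mx=max(mx,np.linalg.norm(r.read_state()["ft_force"]))
    print("arc end",a1,"maxF",round(mx,2),"t",r.read_state()["t"])
def up(z=230):
    p=r.read_state()["tool_pos"]; r.line_to([p[0],p[1],z],speed=200)
def push(c,R,a0,a1,z,zup=200,**k):
    f=pickflip(c,R,a0,a1,z)
    r.goto(*pose(c,R,a0,zup,f)); r.line_to(pose(c,R,a0,z,f)[0],speed=150)
    print("down F",np.round(r.read_state()["ft_force"],2)); arc(c,R,a0,a1,z,f,**k); return f
def posts(s):
    K=cloud(s); m=((K[...,2]>68)&(K[...,2]<86)&(abs(np.hypot(K[...,0]-A[0],K[...,1]-A[1])-108)<14)).astype(np.uint8)
    n,l,st,c=cv2.connectedComponentsWithStats(m); o=[]
    for i in range(1,n):
        if st[i,4]>12: q=K[l==i]; p=((q.min(0)+q.max(0))/2)[:2]; o.append((np.round(p,1).tolist(),round(float(np.degrees(np.arctan2(*(p-A)[::-1]))),1)))
    return o
E
python3 - <<'E'
from m import *
p=r.read_state(); r.command_gripper(0.0)
r.goto([450,420,300],p["tcp_rot"])
push(A,105,-103,-27,50,zup=200)
r.line_to(pose(A,105,-31,50,0)[0],speed=60); up()
print(r.read_state()["t"])
for n in("top","side"): print(posts(vision.snapshot(n)))
E
```

```text
flip 0 j7 [0.16 0.53 0.86 1.16]
flip 1 j7 [ 2.36 -1.75 -1.39 -1.14]
down F [ 0.49 -0.12  0.15]
arc end -27 maxF 1.23 t 9.5583
10.8833
[([653.8, -107.6], -13.1), ([517.0, 20.1], 106.8), ([474.2, -162.3], -133.0)]
[([653.5, -106.9], -12.7), ([473.7, -160.9], -133.6), ([517.7, 20.7], 106.3)]
```

Run:
```python
from m import *
f=push(A,105,-133.2-13.4-7,-79-13.4,50)
r.line_to(pose(A,105,-79-13.4-4,50,f)[0],speed=60); up()
r.goto([400,-330,260],r.read_state()["tcp_rot"])
for n in("top","side"):
    s=vision.snapshot(n); np.savez(f"{n}1.npz",**s); print(posts(s))
    cv2.imwrite(f"pics/{n}1.png",s["frame"][:,:,::-1])
I=cv2.imread("pics/top1.png")[190:370,240:480]; cv2.imwrite("pics/c2.png",cv2.resize(I,None,fx=3.3,fy=3.3,interpolation=2))
# board axis: brown edge fit, via top cloud z 8..16 and column/wedge
for n in("top","side"):
    for k in(0,1):
        K=cloud(dict(np.load(f"{n}{k}.npz"))); x,y,z=K[...,0],K[...,1],K[...,2]
        m=(z>6.5)&(z<60)&(abs(x-530)<190)&(abs(y+35)<215)
        m=cv2.morphologyEx(m.astype(np.uint8),cv2.MORPH_OPEN,np.ones((3,3)))
        nn,l,st,c=cv2.connectedComponentsWithStats(m); i=1+st[1:,4].argmax(); q=K[l==i][:,:2]
        hull=cv2.minAreaRect(q.astype(np.float32)); print(n,k,"rect",hull)
        w=K[(z>26)&(z<33)&(np.hypot(x-515,y-45)<28)][:,:2]; print("wedge",len(w),w.mean(0) if len(w) else None)
```

```text
flip 0 j7 [-0.76 -0.4  -0.06  0.25]
flip 1 j7 [2.   2.36 2.17 2.55]
down F [ 0.48 -0.45 -0.68]
arc end -92.4 maxF 0.93 t 16.65
[([631.0, -12.6], 40.3), ([568.1, -190.2], -79.4), ([446.4, -47.4], 160.7)]
[([567.4, -187.6], -79.5), ([630.0, -11.2], 41.2)]
top 0 rect ((536.079833984375, -30.4736328125), (241.92413330078125, 352.2174987792969), 13.962353706359863)
wedge 0 None
top 1 rect ((536.0399169921875, -30.38922119140625), (241.82359313964844, 351.4113464355469), 13.994108200073242)
wedge 0 None
side 0 rect ((534.9781494140625, -29.903656005859375), (241.20297241210938, 354.3124084472656), 14.055900573730469)
wedge 0 None
side 1 rect ((534.7763671875, -29.350311279296875), (240.82806396484375, 353.43218994140625), 14.063008308410645)
wedge 0 None
```

View pics/c2.png

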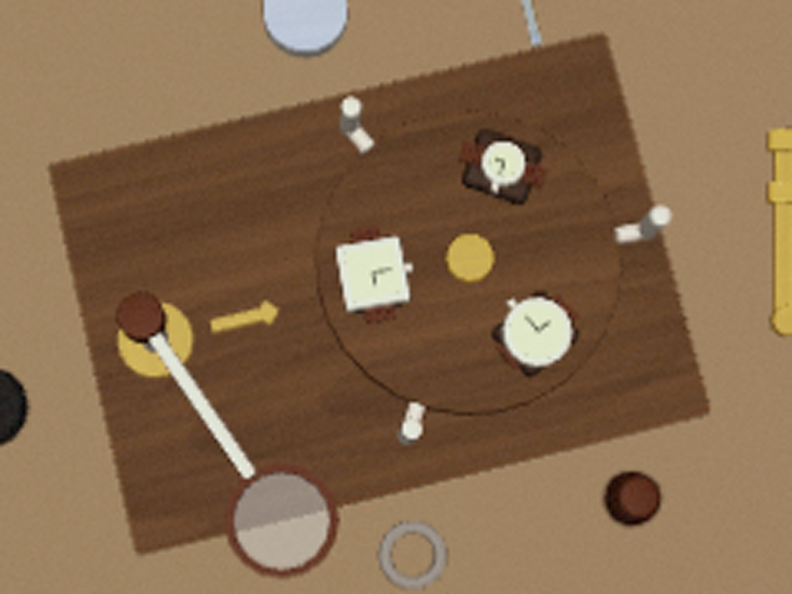

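The square watch, crop (373,273), is just short of the wedge line. The board rectangle gives yaw 14.0°, so the target is 104.0° and the watch is at 100.5°. I'll push +3.5° more.

Run:
```python
from m import *
f=push(A,105,-97,-88.9,50,speed=30,step=4)
r.line_to(pose(A,105,-94,50,f)[0],speed=60); up()
r.goto([400,-330,260],r.read_state()["tcp_rot"])
for n in("top","side"):
    s=vision.snapshot(n); np.savez(f"{n}2.npz",**s); o=posts(s); print(o)
    P=np.array([q[0] for q in o]); 
    if len(P)==3: d=P-P.mean(0); a=np.degrees(np.arctan2(d[:,1],d[:,0])); print("square angle",[(x-104+60)%120-60+104 if 0 else ((x-44+60)%120-60+104) for x in a])
    K=cloud(s); m=(K[...,2]>110)&(K[...,2]<140)&(np.hypot(K[...,0]-450,K[...,1]-60)<150)
    q=K[m]; c=q[q[:,2]>131]; c0=(c[:,:2].min(0)+c[:,:2].max(0))/2
    b=q[(np.hypot(*(q[:,:2]-c0).T)>20)&(np.hypot(*(q[:,:2]-c0).T)<95)][:,:2]-c0
    L=q[np.hypot(*(q[:,:2]-c0).T)>104]; print("col",c0,len(c),"bar ang",np.degrees(np.arctan2(*b.mean(0)[::-1])),"t",r.read_state()["t"])
```

```text
flip 0 j7 [0.06 0.1  0.14 0.19]
flip 1 j7 [ 2.47  2.52  2.57 -1.91]
down F [-0.13 -0.2   0.27]
arc end -88.9 maxF 1.46 t 21.825
[([626.8, -8.7], 43.3), ([573.8, -188.7], -76.3), ([444.5, -52.9], 163.8)]
square angle [np.float64(103.61619262793367), np.float64(103.58284848038082), np.float64(103.61842405005532)]
col [441.0050062   55.09114732] 263 bar ang -148.90068562172078 t 24.0583
[([573.1, -186.6], -76.4), ([625.6, -7.3], 44.3)]
col [466.16161582  78.35106564] 393 bar ang -148.1019358413383 t 24.1083
```

```bash
cat >> m.py <<'E'
COL=np.array([502.,101.5])
def mp(b,z,f,R=80,off=23):
    t=np.radians(b); e=np.array([np.cos(t),np.sin(t)]); n=np.array([-e[1],e[0]])
    return np.r_[COL+R*e-off*n,z],quat(t+np.pi/2+np.pi*f)
def mag(s):
    K=cloud(s); d=K[...,:2]-COL; h=np.hypot(d[...,0],d[...,1])
    m=(K[...,2]>109)&(K[...,2]<133)
    b=K[m&(h>25)&(h<92)][:,:2]; l=K[m&(h>96)&(h<170)][:,:2]
    v=cv2.fitLine(b.astype(np.float32),2,0,.01,.01).ravel()
    c,rad=cv2.minEnclosingCircle(l.astype(np.float32))
    print("bar",np.round(v,3),"ang",np.degrees(np.arctan2(v[1],v[0])),"lens",np.round(c,1),round(rad,1))
E
python3 - <<'E'
from m import *
f=push(A,105,-95,-88.5,50,speed=30,step=4)
r.line_to(pose(A,105,-94,50,f)[0],speed=60); up()
r.goto([400,-330,260],r.read_state()["tcp_rot"])
s=vision.snapshot("top"); P=np.array([q[0] for q in posts(s)]); d=P-P.mean(0)
print("square",[((x-44+60)%120-60+104) for x in np.degrees(np.arctan2(d[:,1],d[:,0]))]); mag(s); mag(vision.snapshot("side"))
bs=np.arange(-156,-79.9,9.5); best=None
for f in(0,1):
    js=[r.ik(*mp(b,105,f)) for b in bs[::3]]
    print(f,[None if j is None else round(j[6],2) for j in js])
    if all(j is not None for j in js):
        m=max(abs(j[6]) for j in js)
        if best is None or m<best[0]: best=(m,f)
f=best[1]
r.goto(*mp(bs[0],230,f)); r.line_to(mp(bs[0],105,f)[0]); print(r.read_state()["ft_force"])
mx=0
for b in bs[1:]:
    r.line_to(*mp(b,105,f),speed=60); mx=max(mx,np.linalg.norm(r.read_state()["ft_force"]))
print("F",mx)
r.line_to(mp(bs[-1],105,f,off=32)[0],speed=60); up(); print("t",r.read_state()["t"])
q=r.read_state(); r.line_to([330,-60,260] ,speed=200)
for n in("top","side"):
    s=vision.snapshot(n); mag(s); cv2.imwrite(f"pics/{n}3.png",s["frame"][:,:,::-1])
print("t",r.read_state()["t"])
E
```

```text
flip 0 j7 [0.05 0.09 0.12 0.15]
flip 1 j7 [ 2.5   2.54 -1.93 -1.9 ]
down F [ 0.48  0.28 -0.03]
arc end -88.5 maxF 1.12 t 26.8
square [np.float64(104.33685505211903), np.float64(104.11755651542387), np.float64(104.08869712944576)]
bar [  0.818   0.575 454.596  67.053] ang 35.13289 lens [397.  26.] 33.0
bar [  0.817   0.576 452.808  69.483] ang 35.170612 lens [396.7  26.5] 33.5
0 [np.float64(-1.62), np.float64(-1.03), np.float64(-0.5)]
1 [np.float64(1.39), np.float64(1.98), np.float64(2.49)]
[0.39078131 0.79915501 0.08639026]
F 1.9811165291994373
t 36.0417
bar [ 1.62000e-01 -9.87000e-01  5.11334e+02  4.42690e+01] ang -80.6947 lens [523.3 -26.2] 33.2
bar [ 1.60000e-01 -9.87000e-01  5.09661e+02  4.40490e+01] ang -80.79771 lens [522.6 -26.3] 33.8
t 37.1667
```

View pics/top3.png

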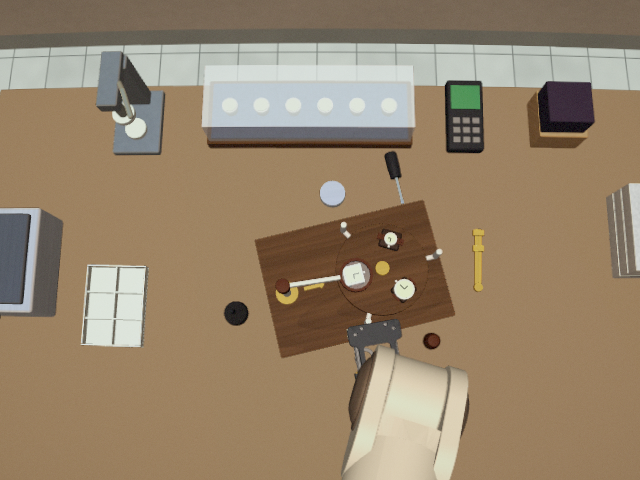

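The top view shows the lens at (356,274), almost over the square watch. The bar is at -80.7° and the target is -76°, so it needs +4.7° more.

Run:
```python
from m import *
f=0
r.goto(*mp(-80,230,f,off=35)); r.line_to(mp(-80,105,f,off=35)[0])
for b in(-80,-77.5,-75.3): r.line_to(*mp(b,105,f),speed=25)
r.line_to(mp(-75.3,105,f,off=35)[0],speed=60); up(); r.line_to([330,-60,260],speed=200)
for n in("top","side"):
    s=vision.snapshot(n); mag(s); print(posts(s)); cv2.imwrite(f"pics/{n}4.png",s["frame"][:,:,::-1])
    T=s["cam_to_world"]
print("t",r.read_state()["t"])
a=cv2.imread("pics/top4.png")[200:350,260:460]; b=cv2.imread("pics/side4.png")[200:350,260:460]
cv2.imwrite("pics/c4.png",cv2.resize(np.hstack([a,b]),None,fx=2,fy=2,interpolation=2))
```

```text
bar [ 2.40000e-01 -9.71000e-01  5.15807e+02  4.45840e+01] ang -76.0854 lens [533.8 -23.8] 33.6
[([625.4, -7.9], 44.1), ([574.5, -188.4], -75.9), ([445.4, -53.9], 164.2)]
bar [ 2.3700e-01 -9.7200e-01  5.1391e+02  4.5265e+01] ang -76.30993 lens [532.2 -24.5] 33.4
[([574.3, -186.5], -75.8), ([625.3, -6.6], 44.7), ([444.4, -52.8], 163.8)]
t 42.3667
```

View pics/c4.png

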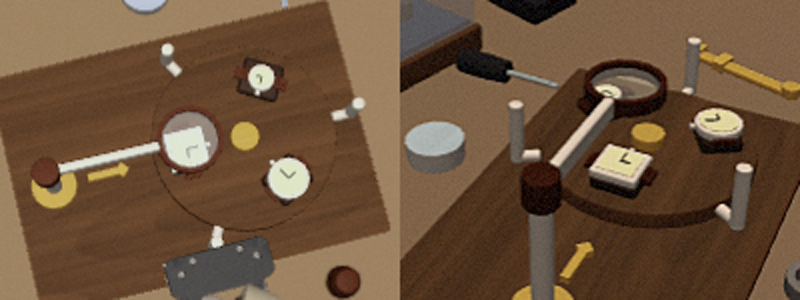

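The bar is at -76.1° to -76.3° (target -76.0°) and the watch at about 104.1° (target 104.0°). In the crop, the lens at (188,138) covers the square watch, nothing else has moved, and the robot is clear.

```bash
python3 -c "
from station import r
print(r.job_done())"
```

```text
the job is handed in; nothing more can be done
None
```

I handed the job in at about 42 s: the square watch stands at the index wedge (about 0.1° off) and the lens is centred over it (bar within about 0.3°), by my last camera measurements; no verdict came back.

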